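Hold the spring gate open and push the wafer tray into the bay

TASK

Push the tray of wafer carriers along its chute, under the orange spring gate and fully home against the end stop of the covered bay: press the gate's steel paddle down with one fingertip and keep it down while another finger of the same hand pushes the tray by its green tab. Then let go so that the gate shuts behind the tray's body. Only push: never lift the tray, keep both carriers in it, and leave the other things on the bench alone.

Things in the scene. Friction and masses are not known exactly. Their poses are not given: they have to be found in the camera images.
- chute: Open chute, fixed. Origin on the worktop on its centre line, below the gate; +x is the push direction, y left of that, z up. Floor 4 mm thick, x = -215 to 100 mm; rails 16 mm high, 5 mm thick, inner faces at y = +/-41. From x = 12 mm on: covered bay, white walls 44 mm high, clear cover (top z = 47 mm).
- end_stop (a point): Middle of the bay's end wall (inner face), chute x = +88 mm: the tray's front face rests here when home.
- axle (a point): Point on the gate's axle over chute x = 0, y = -56 mm, z = 40 mm. The axle runs along chute x outside the -y rail, in black bearing blocks 14 mm wide, 47 mm high at chute x = -207 and +10 mm.
- gate (a joint): Angle (rad) of gate and paddle, one rigid rocker on the axle: 0 = shut, grows as the paddle goes down, hard stop 0.79. A spring shuts it; 2 to 7 N on the paddle opens it fully. Shut, it blocks the tray, which cannot push it open. From 0.55 up it clears the tray.
- gate_edge (a point): Middle of the lower edge of the orange gate. Gate: 4 mm thick at chute x = 0, shut hanging over chute y = -35 to +5 mm, lower edge at z = 20 mm. Fully open it stands up slantwise over the chute, tip at z = 90 mm, so a finger in the chute must stay on its -x side.
- paddle (a point): On the top face of the steel paddle with blue grip lines, at mid-length, 32 mm from the axle; moves with it. Paddle 180 (along chute) x 48 x 3 mm, outside the -y rail: chute x = -200 to -20 mm, 4 to 52 mm outward from the axle. Shut: slopes 0.54 rad up outward, outer edge z = 67 mm. Fully open: 0.25 rad down, top z = 36 mm at 24 mm from the axle. A fingertip may slide along it.
- tray: White tray, loose, 0.2 to 0.45 kg, axes as the chute's. Origin: underside, centre of the square pocket; body 76 (x) x 77 x 30 mm high. Rests at z = 4 mm, starting with its front 10 to 45 mm before the gate. Home: origin at chute x = +50 mm, body 12 mm past the gate, tab still on the near side; the gate then shuts between them over the low tongue.
- tab (a point): On the rear face of the tray's upright green push tab, 6 mm below its top, 84 mm behind the tray's origin. Tab 64 wide, 6 thick, 56 mm high above the tray's underside; joined to the body by a tongue 40 mm wide, 10 mm high.
- carrier_white: White round wafer carrier, 63 dia x 12 mm, loose in the tray's pocket (lower one). Origin centre of underside.
- carrier_blue: Blue round wafer carrier, 63 dia x 12 mm, lying on the white one in the pocket. Origin centre of underside.
- amber_bottle: Bystander, leave alone: brown bottle with pale cap, 52 dia x 114 mm, standing upright, origin centre of underside.
- dropper_bottle: Bystander, leave alone: small brown dropper bottle with black cap, 38 dia x 80 mm, standing upright, origin centre of underside.
- swab_tub: Bystander, leave alone: white tub with green lid, 58 dia x 68 mm, standing upright, origin centre of underside.
- beaker: Bystander, leave alone: glass beaker, 54 dia x 70 mm, standing upright, origin centre of underside.
- wafer_tub: Bystander, leave alone: cream screw-top tub, 68 dia x 46 mm, standing upright, origin centre of underside.
- wipes_box: Bystander, leave alone: flat carton, 62 x 170 x 52 mm, standing upright, origin centre of underside.
- amber_vial: Bystander, leave alone: brown glass vial with black cap, 20 dia x 49 mm, standing upright, origin centre of underside.

How it is judged:
On the way, in this order (a step that is already met when the one before it is completed fails the run):
1. a finger holds the paddle down so that the gate is open, the tray still before the gate (value of joint gate above 0.5 rad and contact force between the fingers and gate above 0.3 N and x of tray in the frame of chute below -0.036 m), for 0.2 s.
2. the tray's front half has passed under the gate, which a finger holds open (value of joint gate above 0.3 rad and contact force between the fingers and gate above 0.1 N and x of tray in the frame of chute between 0 and 0.048 m), for 0.05 s.
3. the tray is home in the bay (x of tray in the frame of chute above 0.043 m), for 0.2 s.
At the end, for the whole second after the job is handed in: The tray lies flat in the bay within 7 mm of the end stop (its origin beyond +43 mm along the chute), at rest, both carriers in its pocket (within 20 mm of its centre), and the gate is shut again (below 0.08 rad) (x of tray in the frame of chute above 0.043 m and value of joint gate below 0.08 rad and z of tray in the frame of chute below 0.009 m and angle between tray's own z axis and vertical below 0.08 rad and linear speed of tray below 0.01 m/s and horizontal distance between each of carrier_white, carrier_blue and tray below 0.02 m); the robot touches nothing.
It fails at once if the tray is lifted (more than 11 mm off the chute floor) (z of tray in the frame of chute above 0.015 m).
It fails at once if a carrier leaves the tray's pocket or is lifted (not (horizontal distance between carrier_white and tray below 0.02 m) or not (horizontal distance between carrier_blue and tray below 0.02 m) or z of any of carrier_white, carrier_blue in the frame of tray above 0.035 m).
It fails at once if a bystander is moved by more than 25 mm (distance of any of amber_bottle, dropper_bottle, swab_tub, beaker, wafer_tub, wipes_box, amber_vial from where it was at the start of the episode above 0.025 m).
It also fails if it takes over 45 s, if anything falls off the work surface, if the arm or the gripper's body presses on something with over 40 N, if the wrist force passes 120 N, or if a joint passes its speed limit or range.

ROBOT

A 7-joint arm with a two-finger parallel gripper is mounted at the origin on a cart in front of the work surface, level with it; the furniture and walls round the work are solid. World frame = base frame: x ahead of the robot, y to its left, z up, the work surface at z = 0. Lengths are in m, angles in rad, forces in N, time in s.
With the tool pointing down it reaches from about 0.4 to 0.85 m from the base axis. Payload 10.4 kg.
Tool frame: the origin (TCP) lies at the very end of the fingers, on their centre line; the grasp point (between the pads) lies r.grip_depth behind it (r.grip_depth is the distance from the TCP to the grasp point, in m); y points along the fingers, z is the direction in which the jaws open and shut, and the axes are right-handed (so a half turn about y gives the same grasp; the last joint's range is limited). The gripper opens to 87 mm and grips with 3 to 60 N. Pads are 19 mm wide; open, the fingers measure 117 mm over their backs; the gripper's body (75 mm by 190 mm) begins 51 mm behind the grasp point.
Start: joints at [1.183, 0.332, -0.065, 1.46, 0.022, 1.35, -0.088], TCP at [0.223, -0.584, 0.223] pointing down, gripper open.
Joint ranges: [-2.6, 2.6], [-0.5, 2.12], [-1.47, 1.34], [0.16, 2.42], [-1.27, 4.41], [0.06, 2.06], [-2.6, 2.6]. Speed limits (rad/s): [2.22, 2.22, 2.79, 2.79, 3.14, 3.14, 3.14].

INTERFACE

Orientations are given as a unit quaternion [x, y, z, w].
In Python, from bench import r gives the robot as it stands.
- The arm moves only by the shell command python3 -m jog 'ROWS' [OPENING] [FORCE]. ROWS is JSON, a list of rows, each a list of 6 numbers: the shift along the tool's x, y, z in m, then the turn, a rotation vector about the tool's x, y, z in degrees. A call has 1 to 12 rows; each row shifts and turns the pose as measured when the row begins, along the tool's axes as they then stand; what a row does not reach is not made up. A row lasts 1/12 s, in which the tool goes at most 41.7 mm and 7.16 degrees, less where a joint would pass 70% of its speed; a pose out of reach is approached as far as the arm can. A call with a gripper value outside its range is refused whole. OPENING is the opening, from -1 (shut) to 1 (fully open), so that 0 is half open, set as the call begins (- or left out, the last holds). The fingers move at their own pace and stop on an object; FORCE is the grip in N (left out, the last holds). Time passes only in rows, so rows that do not move let the fingers close. It gives the time, the measured TCP pose, the force and the opening at its end, in the units of the state.
- r.read_state(): the state, without advancing time (a new reading comes with each control period).
- r.camera(name): name is "scene" or "top" or "wrist"; returns a dict with "image" (420x560x3 uint8, red, green, blue), "range_z" (420x560 float32, m along the optical axis (not along the pixel's ray), 0 where there is no reading), "K" (3x3 intrinsics, pixels), "R" (3x3) and "t" (3): a world point X has camera coordinates R X + t. Camera axes: x right, y down, z forward; pixel columns grow to the right and rows downward; lengths in m; the calibration is good to about 2 mm. A picture is of the moment at which its call begins.
- r.close_job(): hands the job in, once; it reports no verdict.
The state is a dict: "time": time; "joint_positions": joint angles; "joint_vel": joint speeds; "joint_torque": joint torques, N m; "ee_pos": TCP position; "eef_rot": TCP orientation; "ft_force": force on the tool from outside, world axes, zero at the start; "torque": the same for the moment, N m; "width": finger opening in m.
Only numpy, scipy, OpenCV 4.12 (cv2) and the standard library are available. Lean on these libraries where they do the work, as an engineer would, in place of code of your own. Each camera call takes 0.05 s, during which the arm holds its last target. There are 200 camera calls.

## Working session

There is one attempt and no reset: what is moved stays moved. The work goes in short steps, Python scripts to look and compute and a shell command to move; the robot and the scene stay as the last step left them, time stands still between calls to the robot, and variables do not carry over. Pictures are saved under pics/ and viewed, about 8 in all and at most 12, crops included, and the job is handed in when it is done.

```bash
mkdir -p pics; ls
python3 - <<'E'
from bench import r
import cv2,numpy as np
s=r.read_state(); print({k:np.round(v,3) for k,v in s.items()}, r.grip_depth)
ims=[]
for n in ("scene","top"):
    c=r.camera(n); np.savez(f"{n}0.npz",**c); ims.append(c["image"][...,::-1]); print(n,c["K"].round(1).tolist(),c["R"].round(3).tolist(),c["t"].round(3).tolist())
    cv2.imwrite(f"pics/{n}0.png",ims[-1])
E
```

```text
pics
{'time': np.float64(0.0), 'joint_positions': array([ 1.183,  0.333, -0.065,  1.461,  0.022,  1.35 , -0.089]), 'joint_vel': array([-0.   , -0.001, -0.001, -0.   , -0.001,  0.002,  0.001]), 'joint_torque': array([-1.0000e-03, -6.2327e+01,  2.4000e-02, -3.8989e+01, -6.2000e-02,
        4.0000e-02,  0.0000e+00]), 'ee_pos': array([ 0.223, -0.584,  0.222]), 'eef_rot': array([-0.128,  0.696, -0.695,  0.128]), 'ft_force': array([0.466, 0.79 , 0.708]), 'torque': array([-0.058,  0.01 ,  0.031]), 'width': np.float64(0.087)} 0.0187
scene [[457.9, 0.0, 283.9], [0.0, 457.9, 205.1], [0.0, 0.0, 1.0]] [[0.826, -0.564, -0.002], [-0.231, -0.336, -0.913], [0.514, 0.754, -0.408]] [-0.365, 0.178, 1.335]
top [[456.9, 0.0, 273.9], [0.0, 456.9, 205.8], [0.0, 0.0, 1.0]] [[0.003, -1.0, -0.005], [-0.981, -0.002, -0.196], [0.196, 0.005, -0.981]] [0.064, 0.502, 1.355]
```

View pics/scene0.png

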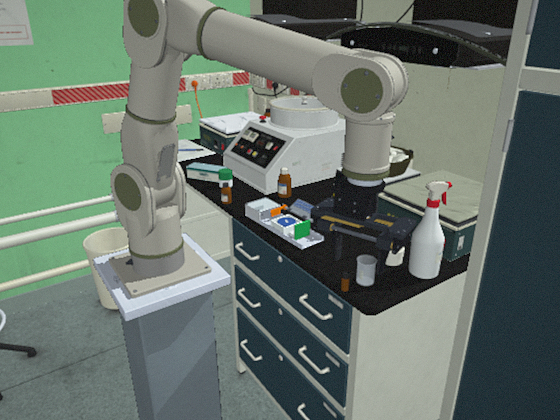

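View pics/top0.png

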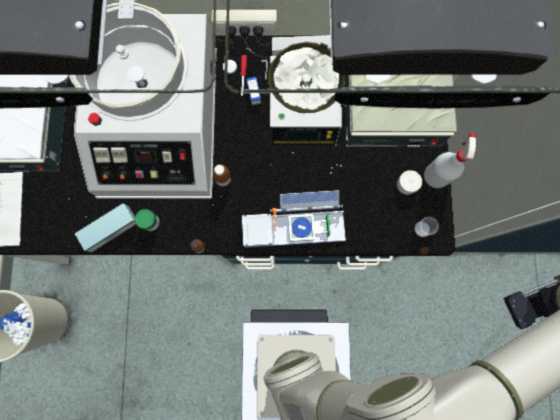

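Top view: the chute runs leftward (bay at px ~255,228, green tab ~328,224, paddle ~310,200, gate ~275,215). I'll zoom in and measure.

```bash
cat > h.py <<'E'
import numpy as np,cv2
def load(n): return dict(np.load(n))
def ray(c,u,v):
    d=np.linalg.inv(c["K"])@np.array([u,v,1.]); return -c["R"].T@c["t"], c["R"].T@d
def onz(c,u,v,z):
    o,d=ray(c,u,v); return o+d*(z-o[2])/d[2]
def cloud(c):
    h,w=c["range_z"].shape; u,v=np.meshgrid(np.arange(w),np.arange(h)); z=c["range_z"].astype(float)
    P=np.stack([(u-c["K"][0,2])/c["K"][0,0]*z,(v-c["K"][1,2])/c["K"][1,1]*z,z],-1)
    return (P-c["t"])@c["R"]
E
python3 - <<'E'
from h import *
c=load("top0.npz"); im=c["image"]; P=cloud(c)
hsv=cv2.cvtColor(im,cv2.COLOR_RGB2HSV)
roi=np.zeros(im.shape[:2],bool); roi[185:255,235:352]=1
for n,lo,hi in (("green",(50,120,60),(80,255,255)),("orange",(5,150,120),(20,255,255)),("blue",(105,150,80),(125,255,255))):
    m=(cv2.inRange(hsv,lo,hi)>0)&roi; ys,xs=np.nonzero(m); print(n,m.sum(),xs.min(),xs.max(),ys.min(),ys.max(),np.median(P[m],0).round(3),P[m].min(0).round(3),P[m].max(0).round(3))
cv2.imwrite("pics/top0c.png",cv2.resize(im[180:256,232:358,::-1],None,fx=6,fy=6,interpolation=cv2.INTER_CUBIC))
# raised points >5mm
m=roi&(P[...,2]>0.008); q=P[m]; print(q.min(0).round(3),q.max(0).round(3))
print(P[192:250:3,235:352:6,2].round(3))
E
```

```text
green 38 326 329 215 234 [ 0.445 -0.098  0.061] [ 0.414 -0.102  0.049] [ 0.471 -0.094  0.071]
orange 20 272 275 208 214 [0.488 0.065 0.048] [0.477 0.062 0.002] [0.495 0.071 0.056]
blue 218 293 310 218 236 [ 0.437 -0.018  0.034] [ 0.227 -0.046  0.028] [0.467 0.058 1.427]
[ 0.227 -0.176  0.008] [0.574 0.187 1.427]
[[ 1.000e-03  5.000e-03  7.000e-03 -2.000e-03  3.000e-03  0.000e+00
  -0.000e+00  4.000e-03  4.000e-03  5.000e-03  2.000e-03 -0.000e+00
   7.000e-02  6.700e-02  6.900e-02  6.800e-02  6.800e-02  6.600e-02
   1.000e-03  2.000e-03]
 [ 4.000e-03  6.000e-03 -4.000e-03  2.000e-03  1.000e-03  0.000e+00
  -1.000e-03  0.000e+00  6.500e-02  6.900e-02  6.900e-02  6.700e-02
   6.300e-02  6.600e-02  6.100e-02  6.400e-02  6.400e-02  6.000e-02
   1.000e-03 -3.000e-03]
 [ 5.000e-03  3.000e-03  7.000e-03  0.000e+00  2.000e-03  3.000e-03
   4.000e-03  1.000e-03  6.300e-02  6.400e-02  5.800e-02  5.900e-02
   5.800e-02  6.200e-02  6.300e-02  5.700e-02  5.500e-02  5.400e-02
   2.000e-03  4.000e-03]
 [ 4.000e-03  4.000e-03 -2.000e-03 -3.000e-03  3.000e-03 -3.000e-03
  -2.000e-03  3.000e-03  5.500e
[... 3094 characters left out ...]
  8.000e-03]
 [ 6.000e-03 -2.000e-03  4.300e-02  5.000e-02  5.000e-02  5.300e-02
   4.700e-02  1.400e-02  2.500e-02  1.300e-02  7.000e-03  2.000e-03
  -3.000e-03  4.000e-03  1.000e-03  2.000e-03  1.000e-03 -4.000e-03
  -1.000e-03 -5.000e-03]
 [-2.000e-03 -1.000e-03  8.000e-03  3.000e-03 -2.000e-03  4.000e-03
   3.000e-03 -1.000e-03  4.000e-03 -2.000e-03  2.000e-03  3.000e-03
   0.000e+00  2.000e-03  1.000e-03  1.427e+00  0.000e+00  1.000e-03
  -3.000e-03  3.000e-03]
 [ 5.000e-03  6.000e-03  4.000e-03  1.000e-03 -1.000e-03  2.000e-03
   1.000e-03  6.000e-03  4.000e-03  3.000e-03  3.000e-03  5.000e-03
  -2.000e-03  5.000e-03  4.000e-03  6.000e-03  5.000e-03 -1.000e-03
  -1.000e-03  1.000e-03]]
```

View pics/top0c.png

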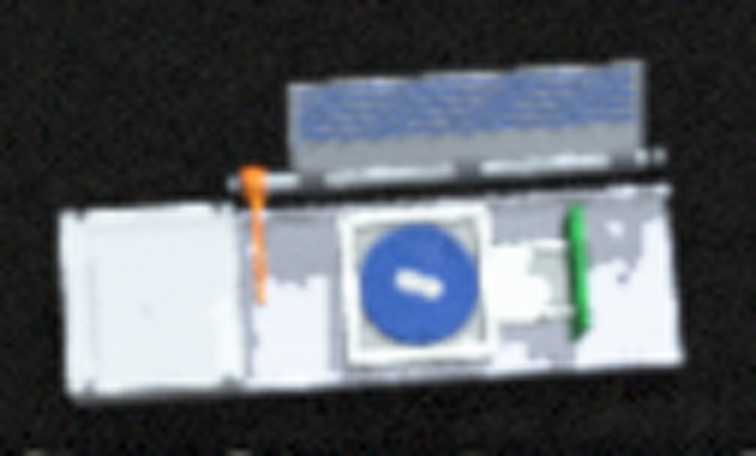

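Run:
```python
from h import *
c=load("top0.npz")
L=[(668,188,16,-215,-46),(683,365,16,-215,46),(289,84,67,-20,-97),(641,62,67,-200,-97),(249,182,40,0,-56),(261,300,20,0,5),(239,392,47,12,46),(232,210,45,12,-46)]
A=[];B=[]
for x,y,z,cx,cy in L:
    p=onz(c,232+(x+.5)/6-.5,180+(y+.5)/6-.5,z/1000); A.append((cx/1e3,cy/1e3)); B.append(p[:2])
A=np.array(A);B=np.array(B)
# rigid fit
a=A-A.mean(0);b=B-B.mean(0);H=a.T@b;U,S,V=np.linalg.svd(H);D=np.diag([1,np.sign(np.linalg.det(H))]);R=(U@D@V).T
t=B.mean(0)-R@A.mean(0)
print("yaw deg",np.degrees(np.arctan2(R[1,0],R[0,0])),"t",t.round(4)); print(((R@A.T).T+t-B).round(4))
np.savez("ch.npz",R=R,t=t)
for n,x,y,z in(("tabtop",578,207,60),("tabtop2",583,335,60),("blue",418,284,30),):
    p=onz(c,232+(x+.5)/6-.5,180+(y+.5)/6-.5,z/1e3); print(n,p.round(3),(R.T@(p[:2]-t)).round(4))
```

```text
yaw deg 93.76083376140481 t [0.4337 0.0619]
[[ 0.0014  0.0016]
 [ 0.0026  0.0008]
 [-0.0044  0.0008]
 [-0.0044  0.0004]
 [-0.001  -0.0023]
 [-0.0035 -0.0001]
 [ 0.0056 -0.0017]
 [ 0.0038  0.0004]]
tabtop [ 0.474 -0.099  0.06 ] [-0.1631 -0.0299]
tabtop2 [ 0.409 -0.1    0.06 ] [-0.16    0.0353]
blue [ 0.439 -0.019  0.03 ] [-0.0813 -0.0002]
```

```bash
cat > goal.py <<'E'
import sys; from h import *; from bench import r
from scipy.spatial.transform import Rotation as Ro
d=load("ch.npz"); R,t=d["R"],d["t"]
def report(cx,cy,z):
    s=r.read_state(); q=Ro.from_quat(s["eef_rot"]); M=q.as_matrix()
    p=np.array(s["ee_pos"]); g=np.append(R@[cx,cy]+t,z)
    ex=np.append(R[:,0],0); ey=np.append(R[:,1],0)
    best=None
    for sg in(1,-1):
        zt=sg*ey; yt=np.array([0,0,-1.]); T=np.stack([np.cross(yt,zt),yt,zt],1)
        rv=Ro.from_matrix(M.T@T).as_rotvec(degrees=True)
        if best is None or np.linalg.norm(rv)<np.linalg.norm(best): best=rv; Tb=T
    print("t",round(s["time"],2),"chute",(R.T@(p[:2]-t)).round(4),"z",p[2].round(4),"goal world",g.round(3),"F",np.round(s["ft_force"],1),"w",round(float(s["width"]),4))
    print("shift world",(g-p).round(4),"shift tool",(M.T@(g-p)).round(4),"turn tool deg",best.round(2)); print("tool axes x,y,z in chute:",(np.stack([ex,ey,[0,0,1]])@M).T.round(3).tolist())
if __name__=="__main__": report(*map(float,sys.argv[1:4]))
E
python3 goal.py -0.182 -0.0415 0.13
python3 - <<'E'
from h import *
c=load("top0.npz")
for u,v,z in((445,170,.1),(409,182,.046),(426,227,.07),(424,250,.05)): print(onz(c,u,v,z).round(3))
E
```

```text
t 0.1 chute [-0.6303  0.2528] z 0.2218 goal world [ 0.487 -0.117  0.13 ] F [0.3 0.3 0.5] w 0.0869
shift world [ 0.2642  0.4666 -0.0918] shift tool [-0.4134  0.0922 -0.3415] turn tool deg [ 6.000e-02 -7.285e+01 -4.000e-02]
tool axes x,y,z in chute: [[-0.295, 0.956, 0.0], [0.001, 0.0, -1.0], [-0.956, -0.295, -0.001]]
[ 0.602 -0.449  0.1  ]
[ 0.579 -0.355  0.046]
[ 0.434 -0.391  0.07 ]
[ 0.367 -0.387  0.05 ]
```

```bash
python3 -m jog '[[-0.028,0,-0.023,0,-6.1,0],[-0.030,0,-0.020,0,-6.1,0],[-0.032,0,-0.0165,0,-6.1,0],[-0.0335,0,-0.013,0,-6.1,0],[-0.035,0,-0.0095,0,-6.1,0],[-0.0355,0,-0.0055,0,-6.1,0],[-0.036,0,-0.002,0,-6.1,0],[-0.036,0,0.002,0,-6.1,0],[-0.0355,0,0.006,0,-6.1,0],[-0.035,0,0.0095,0,-6.1,0],[-0.0335,0,0.013,0,-6.1,0],[-0.032,0,0.0165,0,-6.1,0]]' 0.84; python3 goal.py -0.182 -0.0415 0.13
```

```text
time: 1.1
ee_pos: [0.4287, -0.1918, 0.2159]
eef_rot: [0.529, -0.474, 0.468, -0.526]
ft_force: [0.8, -1.0, -0.3]
width: 0.08
t 1.1 chute [-0.2528  0.0217] z 0.2159 goal world [ 0.487 -0.117  0.13 ] F [ 0.8 -1.  -0.3] w 0.08
shift world [ 0.0584  0.0748 -0.0859] shift tool [-0.0674  0.0855  0.0673] turn tool deg [ 0.53  2.76 -0.2 ]
tool axes x,y,z in chute: [[-0.999, -0.048, -0.004], [0.003, 0.009, -1.0], [0.048, -0.999, -0.009]]
```

```bash
python3 -m jog '[[-0.02,0.01,0.022,0,1.4,0],[-0.024,0.02,0.023,0.5,1.4,-0.2],[-0.0235,0.027,0.0225,0,0,0],[0,0.027,0,0,0,0],[0,0,0,0,0,0]]'; python3 goal.py -0.182 -0.0415 0.13;  python3 - <<'E'
from bench import r
from h import *
c=r.camera("wrist");np.savez("w1.npz",**c);cv2.imwrite("pics/w1.png",c["image"][...,::-1])
c=r.camera("top");np.savez("top1.npz",**c);cv2.imwrite("pics/top1.png",cv2.resize(c["image"][160:260,225:365,::-1],None,fx=5,fy=5,interpolation=cv2.INTER_CUBIC))
E
```

```text
time: 1.52
ee_pos: [0.4943, -0.1058, 0.1312]
eef_rot: [-0.519, 0.478, -0.48, 0.522]
ft_force: [-0.6, -1.4, -0.7]
width: 0.0798
t 1.52 chute [-0.1713 -0.0495] z 0.1312 goal world [ 0.487 -0.117  0.13 ] F [-0.6 -1.4 -0.7] w 0.0798
shift world [-0.0072 -0.0112 -0.0012] shift tool [ 0.0106  0.0011 -0.0081] turn tool deg [-0.31  0.97  0.  ]
tool axes x,y,z in chute: [[-1.0, -0.017, 0.0], [-0.0, -0.005, -1.0], [0.017, -1.0, 0.005]]
```

View pics/w1.png

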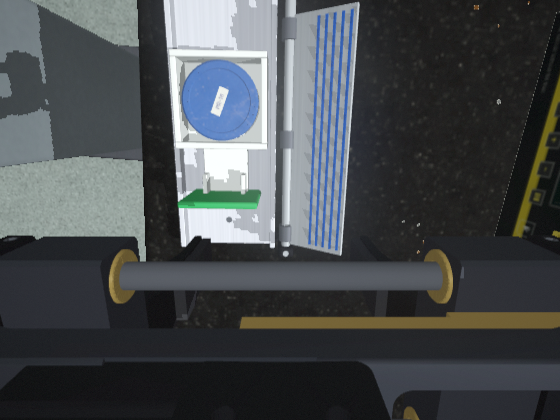

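Wrist view: tab top edge at ~(180–260,198), paddle near-outer corner (342,254), chute near end corners (181,246)/(273,243), tray pocket centre (220,99). I'll cross-check the pose with these.

Run:
```python
from h import *
d=load("ch.npz");R,t=d["R"],d["t"];w=load("w1.npz");c=load("top0.npz")
print("cam",(-w["R"].T@w["t"]).round(3),w["R"].round(2).tolist())
P=cloud(w)
f=lambda p:np.append(R.T@(p[:2]-t),p[2]).round(4)
for n,u,v,z in(("padcorner",342,254,.067),("pad far corner",358,3,.067),("railR",273,243,.02),("railL",181,247,.02),("tabL",179,207,.06),("tabR",258,207,.06),("tabLtop?",180,199,.06),("tabRtop?",260,191,.06),("axle end",285,254,.04)):
    print(n,f(onz(w,u,v,z)),"depth",f(P[min(v,419),u]))
A=[];B=[]
L=[(668,188,16,-215,-46),(683,365,16,-215,46),(289,84,67,-20,-99.6),(641,62,67,-200,-99.6),(249,182,40,0,-56),(239,392,47,12,46),(232,210,45,12,-46)]
for x,y,z,cx,cy in L: A.append((cx/1e3,cy/1e3));B.append(onz(c,232+(x+.5)/6-.5,180+(y+.5)/6-.5,z/1e3)[:2])
for u,v,z,cx,cy in((342,254,67,-200,-99.6),(358,3,67,-20,-99.6),(273,243,18,-215,-41),(181,247,18,-215,43)): A.append((cx/1e3,cy/1e3));B.append(onz(w,u,v,z/1e3)[:2])
A=np.array(A);B=np.array(B);a=A-A.mean(0);b=B-B.mean(0);U,S,V=np.linalg.svd(a.T@b);R=(U@V).T;t=B.mean(0)-R@A.mean(0)
print(np.degrees(np.arctan2(R[1,0],R[0,0])),t.round(4),np.linalg.det(R));print((((R@A.T).T+t-B)@R*1e3).round(1).tolist());np.savez("ch2.npz",R=R,t=t)
hsv=cv2.cvtColor(w["image"],cv2.COLOR_RGB2HSV)
m=cv2.inRange(hsv,(50,120,60),(80,255,255))>0;ys,xs=np.nonzero(m)
for u in(190,220,250): k=ys[xs==u];print("green col",u,k.min(),k.max(),[f(P[v,u]).tolist() for v in (k.min()+1,k.max()-1)])
```

```text
cam [ 0.488 -0.037  0.294] [[1.0, 0.08, 0.0], [0.08, -0.96, 0.25], [0.02, -0.25, -0.97]]
padcorner [-0.1985 -0.0997  0.067 ] depth [-0.2267 -0.1149  0.001 ]
pad far corner [-0.0201 -0.0981  0.067 ] depth [-0.0204 -0.0979  0.0678]
railR [-0.2081 -0.0429  0.02  ] depth [-0.21   -0.0428  0.015 ]
railL [-0.2135  0.0464  0.02  ] depth [-0.2214  0.053   0.0006]
tabL [-0.163  0.032  0.06 ] depth [-0.163   0.032   0.0599]
tabR [-0.162  -0.0312  0.06  ] depth [-0.1762 -0.0274  0.005 ]
tabLtop? [-0.1564  0.0307  0.06  ] depth [-0.1667  0.0455  0.0159]
tabRtop? [-0.1489 -0.0328  0.06  ] depth [-0.1588 -0.0298  0.0108]
axle end [-0.2108 -0.0542  0.04  ] depth [-0.2074 -0.054   0.0479]
93.90299396083792 [0.4323 0.0625] 0.9999999999999997
[[2.3, -0.6], [1.2, -1.8], [2.0, 3.1], [1.6, 2.7], [-1.4, 2.6], [-1.5, -4.1], [0.9, -2.3], [-0.6, 1.0], [1.0, -0.2], [-5.4, 2.7], [-0.1, -3.2]]
green col 190 194 207 [[-0.1581, 0.0278, 0.0393], [-0.1623, 0.0217, 0.0613]]
green col 220 192 207 [[-0.1585, 0.0042, 0.0277], [-0.1622, -0.0019, 0.0603]]
green col 250 202 208 [[-0.1592, -0.026, 0.0613], [-0.1627, -0.0258, 0.0603]]
```

```bash
sed -i 's/"ch.npz"/"ch2.npz"/' goal.py; python3 -m jog '[[0.008,0,-0.007,0,0.9,0],[0,0,0,0,0,0],[0,0,0,0,0,0]]'; python3 goal.py -0.180 -0.043 0.08
```

```text
time: 1.87
ee_pos: [0.49, -0.1194, 0.1397]
eef_rot: [-0.512, 0.48, -0.489, 0.517]
ft_force: [0.0, 0.3, 0.0]
width: 0.0799
t 1.87 chute [-0.1854 -0.0452] z 0.1397 goal world [ 0.487 -0.114  0.08 ] F [0.  0.3 0. ] w 0.0799
shift world [-0.0025  0.0053 -0.0597] shift tool [-0.0057  0.0597 -0.003 ] turn tool deg [-0.8  -0.47  0.26]
tool axes x,y,z in chute: [[-1.0, 0.008, 0.005], [-0.005, -0.014, -1.0], [-0.008, -1.0, 0.014]]
```

```bash
python3 -m jog '[[-0.003,0.015,-0.002,-0.4,-0.4,0.2],[-0.002,0.015,-0.001,-0.4,0,0],[0,0.012,0,0,0,0],[0,0.006,0,0,0,0],[0,0.003,0,0,0,0],[0,0,0,0,0,0]]'; python3 goal.py -0.180 -0.043 0.038
```

```text
time: 2.37
ee_pos: [0.4868, -0.1183, 0.0871]
eef_rot: [0.516, -0.483, 0.486, -0.514]
ft_force: [-0.7, -0.3, -0.1]
width: 0.0802
t 2.37 chute [-0.1841 -0.0421] z 0.0871 goal world [ 0.487 -0.114  0.038] F [-0.7 -0.3 -0.1] w 0.0802
shift world [ 0.0007  0.0042 -0.0491] shift tool [-0.0043  0.0491  0.0008] turn tool deg [-0.11 -0.42  0.27]
tool axes x,y,z in chute: [[-1.0, 0.007, 0.005], [-0.005, -0.002, -1.0], [-0.007, -1.0, 0.002]]
```

Finger tips are above the paddle and behind the tab; descend.

```bash
python3 -m jog '[[-0.002,0.012,0.001,0,-0.4,0.2],[0,0.012,0,0,0,0],[0,0.011,0,0,0,0],[0,0.008,0,0,0,0],[0,0.004,0,0,0,0],[0,0.002,0,0,0,0],[0,0,0,0,0,0]]'; python3 goal.py -0.180 -0.043 0.038
python3 - <<'E'
from bench import r
from h import *
c=r.camera("wrist");np.savez("w2.npz",**c);cv2.imwrite("pics/w2.png",c["image"][...,::-1])
E
```

```text
time: 2.95
ee_pos: [0.4905, -0.1164, 0.0344]
eef_rot: [-0.516, 0.48, -0.485, 0.518]
ft_force: [0.8, -0.4, 4.1]
width: 0.0794
t 2.95 chute [-0.1825 -0.0458] z 0.0344 goal world [ 0.487 -0.114  0.038] F [ 0.8 -0.4  4.1] w 0.0794
shift world [-0.003   0.0023  0.0036] shift tool [-0.0024 -0.0036 -0.0028] turn tool deg [-0.38  0.03  0.11]
tool axes x,y,z in chute: [[-1.0, -0.001, 0.002], [-0.002, -0.007, -1.0], [0.001, -1.0, 0.007]]
```

View pics/w2.png

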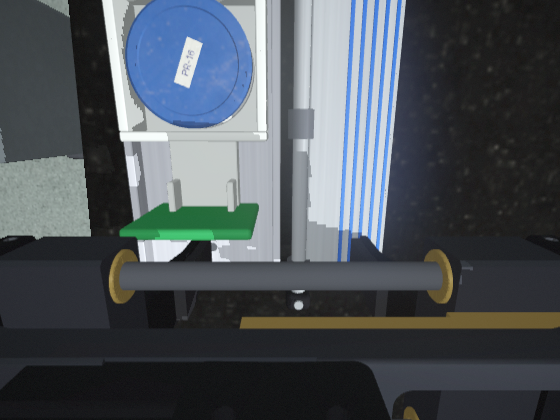

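Paddle is pressed (4 N); the left finger stands behind the green tab (~195,235). Check paddle slope by depth.

Run:
```python
from h import *
d=load("ch2.npz");R,t=d["R"],d["t"];w=load("w2.npz");P=cloud(w)
Q=P.reshape(-1,3);xy=(Q[:,:2]-t)@R
m=(xy[:,0]>-.15)&(xy[:,0]<-.05)&(xy[:,1]<-.065)&(xy[:,1]>-.101)&(Q[:,2]>.02)&(Q[:,2]<.09)
k=np.polyfit(-xy[m,1]-.056,Q[m,2],1);print(m.sum(),k,"gate angle",.54-np.arctan(k[0]))
```

```text
13372 [-0.22863422  0.04189254] gate angle 0.7647708418652257
```

```bash
python3 -m jog '[[-0.005,-0.001,-0.001,0,0,0],[-0.008,0,-0.001,0,0,0],[-0.008,0,0,0,0,0],[-0.008,0,0,0,0,0],[-0.008,0,0,0,0,0],[-0.008,0,0,0,0,0],[-0.006,0,0,0,0,0],[-0.003,0,0,0,0,0],[0,0,0,0,0,0]]'; python3 goal.py -0.0435 -0.043 0.036
```

```text
time: 3.75
ee_pos: [0.4865, -0.064, 0.0391]
eef_rot: [-0.515, 0.478, -0.49, 0.516]
ft_force: [0.7, -3.7, 1.6]
width: 0.0798
t 3.75 chute [-0.1298 -0.0455] z 0.0391 goal world [0.478 0.022 0.036] F [ 0.7 -3.7  1.6] w 0.0798
shift world [-0.0084  0.086  -0.0031] shift tool [-0.0864  0.0021 -0.0029] turn tool deg [-0.77 -0.26  0.66]
tool axes x,y,z in chute: [[-1.0, 0.005, 0.012], [-0.012, -0.013, -1.0], [-0.004, -1.0, 0.013]]
```

```bash
python3 -m jog '[[0,0.003,0,-0.4,0,0.4],[-0.005,0.002,0,-0.3,-0.2,0.2],[-0.008,0.001,-0.001,0,0,0],[-0.008,0.001,-0.001,0,0,0],[-0.008,0.0008,0,0,0,0],[-0.006,0.0005,0,0,0,0],[-0.003,0,0,0,0,0],[0,0,0,0,0,0]]'; python3 goal.py -0.0435 -0.043 0.036
```

```text
time: 4.42
ee_pos: [0.487, -0.0356, 0.0337]
eef_rot: [0.515, -0.481, 0.489, -0.514]
ft_force: [-0.2, 0.1, 3.3]
width: 0.0799
t 4.42 chute [-0.1016 -0.0479] z 0.0337 goal world [0.478 0.022 0.036] F [-0.2  0.1  3.3] w 0.0799
shift world [-0.0089  0.0576  0.0023] shift tool [-0.058  -0.0029 -0.0055] turn tool deg [-0.38 -0.55  0.6 ]
tool axes x,y,z in chute: [[-1.0, 0.01, 0.01], [-0.01, -0.007, -1.0], [-0.01, -1.0, 0.007]]
```

```bash
python3 -m jog '[[-0.004,-0.001,-0.002,-0.2,-0.4,0.4],[-0.008,0,-0.002,0,-0.2,0.2],[-0.008,0,-0.001,0,0,0],[-0.008,0.0005,-0.001,0,0,0],[-0.008,0.0005,0,0,0,0],[-0.006,0.0005,0,0,0,0],[-0.003,0,0,0,0,0],[0,0,0,0,0,0]]'; python3 goal.py -0.0435 -0.043 0.036
python3 - <<'E'
from bench import r
from h import *
c=r.camera("wrist");np.savez("w3.npz",**c);cv2.imwrite("pics/w3.png",c["image"][...,::-1])
E
```

```text
time: 5.08
ee_pos: [0.4809, 0.0038, 0.0345]
eef_rot: [-0.515, 0.482, -0.486, 0.517]
ft_force: [1.3, -1.3, 4.8]
width: 0.0802
t 5.08 chute [-0.0619 -0.0445] z 0.0345 goal world [0.478 0.022 0.036] F [ 1.3 -1.3  4.8] w 0.0802
shift world [-0.0028  0.0182  0.0015] shift tool [-0.0183 -0.0015 -0.0016] turn tool deg [-0.35 -0.26  0.12]
tool axes x,y,z in chute: [[-1.0, 0.005, 0.002], [-0.002, -0.006, -1.0], [-0.004, -1.0, 0.006]]
```

View pics/w3.png

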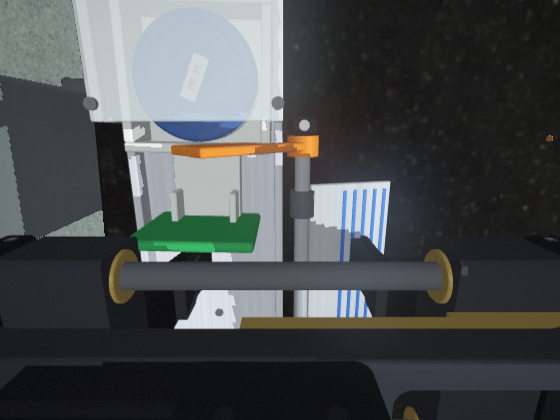

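Tray's body is under the open gate (orange at ~(245,150)), tab at ~(200,230), about 18 mm to go.

```bash
python3 -m jog '[[-0.004,0,-0.001,-0.2,-0.2,0],[-0.006,0,0,0,0,0],[-0.006,0.0003,0,0,0,0],[-0.004,0,0,0,0,0],[-0.003,0,0,0,0,0],[-0.002,0,0,0,0,0],[0,0,0,0,0,0]]'; python3 goal.py -0.0435 -0.043 0.036
```

```text
time: 5.72
ee_pos: [0.4802, 0.019, 0.0348]
eef_rot: [0.517, -0.481, 0.488, -0.513]
ft_force: [1.3, 1.7, 2.9]
width: 0.0801
t 5.72 chute [-0.0466 -0.0448] z 0.0348 goal world [0.478 0.022 0.036] F [1.3 1.7 2.9] w 0.0801
shift world [-0.002   0.003   0.0012] shift tool [-0.0031 -0.0012 -0.0018] turn tool deg [-0.17 -0.33  0.65]
tool axes x,y,z in chute: [[-1.0, 0.006, 0.011], [-0.011, -0.003, -1.0], [-0.006, -1.0, 0.003]]
```

```bash
python3 -m jog '[[-0.004,0,-0.001,0,-0.2,0.4],[-0.004,0,0,0,0,0],[-0.004,0,0,0,0,0]]'; python3 goal.py -0.0435 -0.043 0.036; python3 -m jog '[[-0.004,0,0,0,0,0],[-0.004,0,0,0,0,0]]';python3 goal.py -0.0435 -0.043 0.036
```

```text
time: 5.97
ee_pos: [0.4811, 0.0199, 0.0356]
eef_rot: [0.518, -0.479, 0.49, -0.513]
ft_force: [3.8, -17.3, 5.9]
width: 0.0798
t 5.97 chute [-0.0459 -0.0457] z 0.0356 goal world [0.478 0.022 0.036] F [  3.8 -17.3   5.9] w 0.0798
shift world [-0.0029  0.0022  0.0004] shift tool [-0.0023 -0.0005 -0.0028] turn tool deg [-0.32 -0.34  0.96]
tool axes x,y,z in chute: [[-1.0, 0.006, 0.017], [-0.017, -0.005, -1.0], [-0.006, -1.0, 0.006]]
time: 6.13
ee_pos: [0.4818, 0.0199, 0.0359]
eef_rot: [0.519, -0.477, 0.493, -0.51]
ft_force: [2.5, -18.6, 5.9]
width: 0.0797
t 6.13 chute [-0.0459 -0.0464] z 0.0359 goal world [0.478 0.022 0.036] F [  2.5 -18.6   5.9] w 0.0797
shift world [-0.0036  0.0021  0.0001] shift tool [-0.0023 -0.0002 -0.0035] turn tool deg [-0.34 -0.52  1.48]
tool axes x,y,z in chute: [[-1.0, 0.009, 0.026], [-0.026, -0.006, -1.0], [-0.009, -1.0, 0.006]]
```

Force jumped to 18 N with no further motion, so it is at the end stop. Back off with the paddle held, then check.

```bash
python3 -m jog '[[0.004,0,0,0,0,-1],[0.005,0,-0.001,0,0,0],[0.004,0,0,0,0,0],[0.002,0,0,0,0,0],[0,0,0,0,0,0]]'; python3 goal.py -0.0435 -0.043 0.036
python3 - <<'E'
from bench import r
from h import *
d=load("ch2.npz");R,t=d["R"],d["t"]
c=r.camera("wrist");np.savez("w4.npz",**c);cv2.imwrite("pics/w4.png",c["image"][...,::-1])
P=cloud(c);m=cv2.inRange(cv2.cvtColor(c["image"],cv2.COLOR_RGB2HSV),(50,120,60),(80,255,255))>0
ys,xs=np.nonzero(m)
for u in(160,200,240):
    k=ys[xs==u]; p=onz(c,u,k.max()+.5,.06); print("tab rear top",R.T@(p[:2]-t))
E
```

```text
time: 6.55
ee_pos: [0.4814, 0.0079, 0.0364]
eef_rot: [0.523, -0.473, 0.495, -0.508]
ft_force: [0.9, -0.0, 4.5]
width: 0.0801
t 6.55 chute [-0.0579 -0.0453] z 0.0364 goal world [0.478 0.022 0.036] F [ 0.9 -0.   4.5] w 0.0801
shift world [-0.0032  0.0142 -0.0004] shift tool [-0.0143 -0.0002 -0.0023] turn tool deg [-0.34 -0.32  2.15]
tool axes x,y,z in chute: [[-0.999, 0.006, 0.037], [-0.037, -0.006, -0.999], [-0.005, -1.0, 0.006]]
tab rear top [-0.03361796  0.0131756 ]
tab rear top [-0.03376554 -0.00608015]
tab rear top [-0.0339133  -0.02535929]
```

View pics/w4.png

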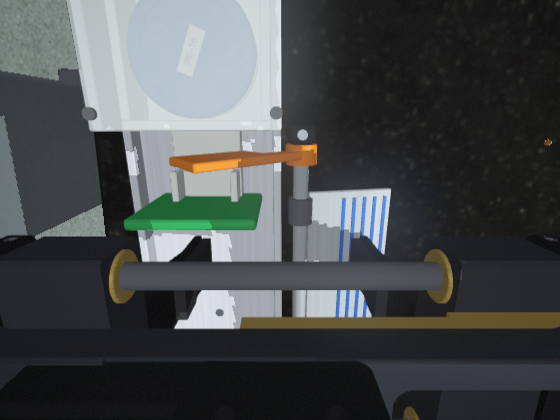

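Tab rear is at chute x = −0.034, which is exactly home; the body is inside the bay and there is a gap behind the tab (~(195,240)). Raise.

```bash
python3 -m jog '[[0.002,-0.004,0,0,0,0],[0.001,-0.008,0,0,0,0.5],[0.001,-0.012,0,0,0,0.5],[0.001,-0.015,0,0,0,0.5],[0,-0.02,0,0,0,0],[0,-0.025,0,0,0,0],[0,-0.025,0,0,0,0],[0,-0.015,0,0,0,0],[0,-0.005,0,0,0,0],[0,0,0,0,0,0],[0,0,0,0,0,0]]'; python3 goal.py -0.0435 -0.043 0.036
python3 - <<'E'
from bench import r
from h import *
d=load("ch2.npz");R,t=d["R"],d["t"]
c=r.camera("wrist");np.savez("w5.npz",**c);cv2.imwrite("pics/w5.png",c["image"][...,::-1])
P=cloud(c);hsv=cv2.cvtColor(c["image"],cv2.COLOR_RGB2HSV)
m=cv2.inRange(hsv,(50,120,60),(80,255,255))>0;ys,xs=np.nonzero(m)
for u in np.percentile(xs,[25,50,75]).astype(int): p=onz(c,u,ys[xs==u].max()+.5,.06); print("tab",R.T@(p[:2]-t))
Q=P.reshape(-1,3);xy=(Q[:,:2]-t)@R
k=(xy[:,0]>-.15)&(xy[:,0]<-.03)&(xy[:,1]<-.065)&(xy[:,1]>-.095)&(Q[:,2]>.02)&(Q[:,2]<.09)
f=np.polyfit(-xy[k,1]-.056,Q[k,2],1);print(k.sum(),f,"gate angle",.54-np.arctan(f[0]))
E
```

```text
time: 7.52
ee_pos: [0.4729, 0.0016, 0.17]
eef_rot: [0.519, -0.486, 0.483, -0.511]
ft_force: [0.0, -0.0, -1.4]
width: 0.0803
t 7.52 chute [-0.0635 -0.0364] z 0.17 goal world [0.478 0.022 0.036] F [ 0.  -0.  -1.4] w 0.0803
shift world [ 0.0053  0.0204 -0.134 ] shift tool [-0.0207  0.1338  0.0081] turn tool deg [ 0.69 -0.42  0.28]
tool axes x,y,z in chute: [[-1.0, 0.007, 0.005], [-0.005, 0.012, -1.0], [-0.007, -1.0, -0.012]]
tab [-0.03356496  0.01762774]
tab [-0.03365551  0.00211999]
tab [-0.03375655 -0.01518391]
3157 [0.60181296 0.04268362] gate angle -0.0017514936034231932
```

View pics/w5.png

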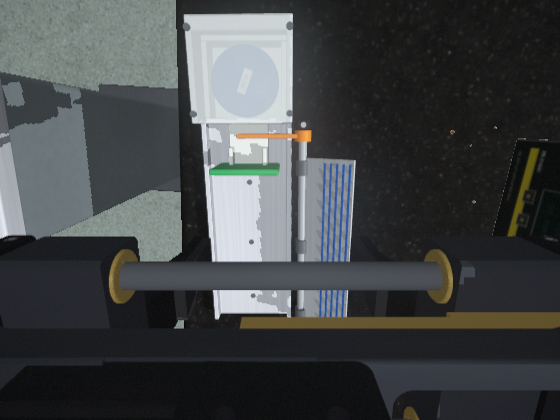

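The gate is shut (orange at ~(270,136), between body and tab), the tray is home and the arm is clear. Handing in.

```bash
python3 -c "
from bench import r
print(r.close_job())"
```

```text
the job is handed in; nothing more can be done
None
```

The tray is home in the covered bay with the gate shut behind it, and I handed the job in at about 7.6 s; no verdict was reported.

One fingertip held the paddle down (gate measured at 0.76 rad) while the other finger pushed the green tab. I pushed until the force rose to about 18 N with no further motion. Then I backed off and raised the hand so the spring closed the gate.

| Last check | Result |
|---|---|
| Tab rear face | chute x ≈ −0.034 m, so tray origin ≈ +0.050 m (home) |
| Gate angle | ≈ 0.00 rad, hanging between the tray body and the tab |
| Blue carrier | seen in the pocket |
| Hand | clear of everything, TCP at z = 0.17 m |

- **White carrier:** it lies under the blue one and was not seen directly.
- **Bystanders:** I kept the path clear of them but did not re-measure their positions at the end.
- **Paddle hold:** during the push the fingertip drifted up about 5 mm and the paddle force dropped to about 1.6 N. I corrected it, and the gate stayed open throughout.

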